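# Load the light-curing box and shut its lid

## Task

Take the wooden push stick by its handle and feed the small plaster model along the guide channel into the curing box until it is fully home against the back stop; keep the fingers off the model. Then lift the steel stay beside the lid hinge and throw it right over to its forward stop, so that the lid is unlocked, and after that push the lid fully shut. Leave the stick standing on the bench, handle up and clear of the box, and do not shove the wire tin, the jaw cast or the jar about.

Things in the scene. Friction and masses are not known exactly. Their poses are not given: they have to be found in the camera images.
- unit: The white curing box, fixed: 130 x 130 mm, 77 mm high without its lid, a low grey housing behind it (local x 65 to 105 mm, 60 mm high). Origin at the centre of its underside, on the bench; x points from its front to its hinge side, y from the channel side to the stay side, z up. The channel enters through an opening in its -y wall that is open to the rim.
- home (a point): Where the middle of the model is when it is fully home against the back stop: local (-10, 0, 23) mm in the curing box; axes as the box.
- model_centre (a point): Middle of the white plaster model (a quarter jaw), 28 mm wide (x) x 44 mm long (y) x 22 mm high, about 60 g; its base block is the lowest 12 mm. It stands loose in the channel, outside the box, its long y axis along the channel. Origin half-way up, 11 mm above its underside.
- stick_grip (a point): Middle of the upright handle of the wooden push stick (loose, about 60 g): handle 32 (x) x 16 (y) mm, its top 76 mm and this point 45 mm above the stick's underside. The blade is 150 mm long, 24 mm wide, 8 mm thick, flat below; its pushing end is 125 mm from this point along +x, its tail 25 mm the other way. z is up when it stands as it should.
- stay (a joint): Steel stay, an arm hinged on the curing box's +y side at local (-15.6, 74, 77) mm. 0 = locked: it leans up towards the lid hinge, 32.5 degrees above level, its end blocking a lug on the lid. Grows as it is lifted over towards the box's front (-x); past about 1.0 rad (upright) it falls by itself to its forward stop at 2.1 rad. Moves easily (1 N).
- stay_bar (a point): Middle of the free length of the stay's crossbar: a round steel bar, 8 mm thick and 72 mm long, parallel to local y, sticking out from the stay away from the box (local y 76 to 148 mm; this point at y = 120 mm), 56 mm from the stay's pivot; when locked 107 mm above the bench.
- lid (a joint): Angle of the lid: 0 = shut (level), about 1.1 rad = open as at the start. The hinge is stiff: the lid stays where it is left and needs only 2 to 3 N of push near its front edge. It can be shut only when the stay is over (it is blocked at about 1.05 rad otherwise).
- lid_hinge (a point): Middle of the lid's hinge line, which runs along local y: local (65, 0, 77) mm in the curing box. The lid is 130 x 130 mm and 16 mm thick; its underside passes through this line, and it reaches 130 mm forward of it (to -x) when shut.
- lid_edge (a point): Middle of the lid's front edge, at its upper (outer) face: when shut, local (-65, 0, 93) mm in the curing box.
- tin: Bystander: flat steel wire tin, 86 mm across, 20 mm high, loose. Origin at its underside.
- cast: Bystander: full plaster jaw cast, 50 x 60 mm, 29 mm high, loose. Origin at its underside.
- jar: Bystander: small jar, 44 mm across, 60 mm high, loose. Origin at its underside.
- stick: The push stick as a whole: origin on its underside, straight below the middle of its handle, axes as point stick_grip.
- model: The plaster model as a whole: origin at the centre of its underside, axes as point model_centre.
- channel_end (a point): Middle of the channel floor at the open outer end of the guide channel: local (-10, -215, 12) mm in the curing box, axes as the box. The channel runs straight along +y from here to the face of the back stop at local y = +22 mm: 32 mm wide inside, floor 12 mm above the bench, aluminium rails 6 mm thick with tops 28 mm above the bench.

How it is judged:
On the way, in this order (a step that is already met when the one before it is completed fails the run):
1. the model is fed fully home against the back stop (within 4 mm), the lid still open (y of model_centre in the frame of unit above -0.004 m and horizontal distance between model_centre and home below 0.008 m and value of joint lid above 0.8 rad), for 0.2 s.
2. the stay is lifted and thrown over to its forward stop, the lid still open (value of joint stay above 1.7 rad and value of joint lid above 0.8 rad), for 0.2 s.
At the end, for the whole second after the job is handed in: The lid is shut (under 0.05 rad), the stay is over at its forward stop (above 1.7 rad), the model is home against the back stop (within 6 mm along the channel, within 10 mm in all), and the stick stands still on the bench, handle up (within 0.15 rad), not touching the curing box (value of joint lid below 0.05 rad and value of joint stay above 1.7 rad and y of model_centre in the frame of unit above -0.006 m and horizontal distance between model_centre and home below 0.01 m and height (world z) of model_centre below 0.03 m and angle between stick_grip's own z axis and vertical below 0.15 rad and height (world z) of stick_grip below 0.05 m and contact force between unit and stick below 0.05 N and linear speed of stick below 0.02 m/s).
It fails at once if the fingers touch the model (contact force between model and the fingers above 0.3 N).
It fails at once if a bystander (tin, cast, jar) is moved by more than 30 mm (distance of any of tin, cast, jar from where it was at the start of the episode above 0.03 m).
It also fails if it takes over 70 s, if anything falls off the work surface, if the arm or the gripper's body presses on something with over 40 N, if the wrist force passes 120 N, or if a joint passes its speed limit or range.

## Robot

A 6-joint arm with a two-finger parallel gripper is mounted at the origin on the work surface. World frame = base frame: x ahead of the robot, y to its left, z up, the work surface at z = 0. Lengths are in m, angles in rad, forces in N, time in s.
With the tool pointing down it reaches from about 0.35 to 0.975 m from the base axis. Payload 4.9 kg.
Tool frame: the origin (TCP) lies on the mounting face of the last link; the fingertips stand 173 mm ahead of it and the grasp point (between the pads) lies 155 mm ahead of it; z points along the fingers, y is the line along which they close (so a half turn about z gives the same grasp; the last joint's range is limited). The gripper opens to 85 mm and grips with 20 to 120 N. Pads are 22 mm wide; open, the fingers measure 114 mm over their backs; the gripper's body (76 mm by 85 mm) begins 54 mm behind the grasp point. The pads swing forward as they close: fully open they stand 13 mm farther back than shut.
Start: joints at [1.192, 0.053, 1.613, -0, 1.476, -0.119], TCP at [0.161, 0.604, 0.405] pointing down, gripper open.
Joint ranges: [-3.01, 3.01], [-1.01, 2.22], [0.06, 2.58], [-1.02, 4.17], [0.09, 2.62], [-3.14, 3.14]. Speed limits (rad/s): [2.57, 2.57, 3.14, 3.14, 3.14, 3.14].

## Interface

Orientations are given as a rotation vector (axis times angle).
In Python, from station import monitor, eyes, finish_job gives the robot as it stands. The module is installed in compiled form; this text tells all that it offers.
- The arm moves only by the tool step_arm, never from a script. Its argument "commands" is a list of rows, each a list of 3 entries, a list of its own where there are three numbers: the opening in per cent of the stroke, from 0 (shut) to 100 (fully open), then the shift along the tool's x, y, z in mm, then the turn about the tool's z in degrees. In form: [[hand, [x, y, z], yaw], ...]. A call has 1 to 12 rows; each row is the pose to reach, as a shift and turn from the pose commanded when the call began, along the tool's axes at that moment; what a row does not reach only later rows make up. A row lasts 1/8 s, in which the tool goes at most 62.5 mm and 10.7 degrees, less where a joint would pass 70% of its speed; a pose out of reach is approached as far as the arm can. A call with a gripper value outside its range is refused whole. The fingers move at their own pace and stop on an object; "squeeze" is the grip in N (left out, the last holds). Time passes only in rows, so rows that repeat a pose let the fingers close. It gives the time, the measured TCP pose, the force, the opening and the grip force at its end, in the units of the state.
- monitor.get_obs(): the state, without advancing time (a new reading comes with each control period).
- eyes.get_image(name): name is "scene" or "top"; returns the picture (400x640x3 uint8, red, green, blue); there is no depth.
- eyes.camera_info(name): a dict with "camera_matrix" (3x3 intrinsics, pixels), "k1" (the pictures are not rectified: a ray, as slopes to the right and down, at radius r is drawn at 1 + k1 r^2 times it, then the intrinsics apply), "extrinsics" (4x4, takes a point from camera to world coordinates). Camera axes: x right, y down, z forward; pixel columns grow to the right and rows downward; lengths in m; the calibration is good to about 2 mm. A picture is of the moment at which its call begins. camera_info takes no time and is no camera call.
- finish_job(): hands the job in; it is judged then, once.
The state is a dict: "t": time; "q": joint angles; "dq": joint speeds; "effort": joint torques, N m; "tool_pos": TCP position; "tool_rot": TCP orientation; "contact_force": force on the tool from outside, world axes, zero at the start; "wrist_torque": the same for the moment, N m; "opening": finger opening in m; "grip_force": force on a finger pad.
Only numpy, scipy, OpenCV 4.12 (cv2) and the standard library are available. Lean on these libraries where they do the work, as an engineer would, in place of code of your own. Each camera call takes 0.05 s, during which the arm holds its last target. There are 200 camera calls.

## Working session

There is one attempt and no reset: what is moved stays moved. The work goes in short steps, Python scripts to look and compute and a tool call to move; the robot and the scene stay as the last step left them, time stands still between calls to the robot, and variables do not carry over. Pictures are saved under pics/ and viewed, at most 10 in all, crops included, and the job is handed in when it is done.

Besides the shell and the picture viewer there is one more tool, called after "Emit:" by a JSON object that holds its "method" and its "body". step_arm: Moves the arm, as the interface text tells. Its arguments: {"type":"object","properties":{"commands":{"type":"array"},"squeeze":{"type":"number"}},"required":["commands"]}

```bash
mkdir -p pics
python3 - <<'E'
from station import monitor, eyes
import cv2
o=monitor.get_obs(); print(o['t'],o['tool_pos'],o['tool_rot'],o['opening'])
for n in("scene","top"):
    i=eyes.get_image(n); cv2.imwrite(f'pics/{n}0.png',i[:,:,::-1]); c=eyes.camera_info(n); print(n,c)
E
```

```text
0.0 [0.16043815 0.60377907 0.40348532] [-4.06810004e-01 -3.11467560e+00  3.08660570e-03] 0.08525782063149477
scene {'camera_matrix': array([[500.69745322,   0.        , 319.33748899],
       [  0.        , 500.69745322, 206.06120354],
       [  0.        ,   0.        ,   1.        ]]), 'k1': -0.15276818163377398, 'extrinsics': array([[ 0.79354023,  0.49789457, -0.34984981,  1.11533733],
       [ 0.60844955, -0.64059915,  0.46842489, -0.72047513],
       [ 0.00911272, -0.58457996, -0.81128493,  1.32073816],
       [ 0.        ,  0.        ,  0.        ,  1.        ]])}
top {'camera_matrix': array([[498.57777744,   0.        , 307.82555855],
       [  0.        , 498.57777744, 198.77142403],
       [  0.        ,   0.        ,   1.        ]]), 'k1': 0.016143527239657108, 'extrinsics': array([[ 8.05269999e-02, -9.74382572e-01,  2.09985728e-01,
         2.92707486e-01],
       [-9.96752410e-01, -7.87591381e-02,  1.67818535e-02,
        -8.97580496e-03],
       [ 1.86349399e-04, -2.10655173e-01, -9.77560414e-01,
         1.41693427e+00],
       [ 0.00000000e+00,  0.00000000e+00,  0.00000000e+00,
         1.00000000e+00]])}
```

View pics/scene0.png

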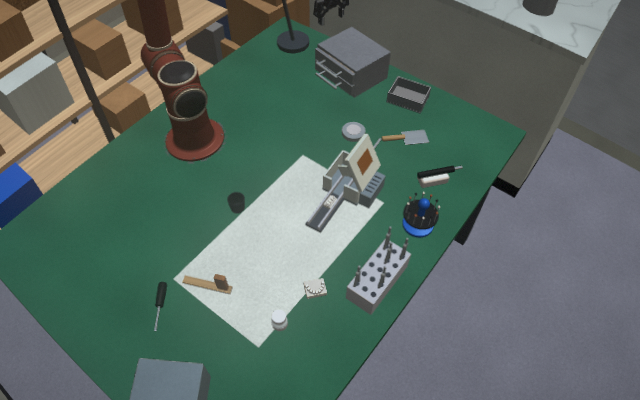

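View pics/top0.png

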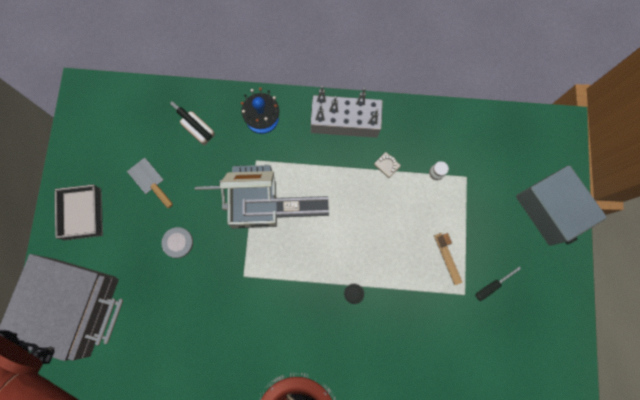

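The scene picture shows the box near (350,180), the stick near (208,284) and the channel outer end near (315,222). The top picture shows the box at (252,205), the channel end at (328,206) and the stick at (447,258). Next I'll enlarge both views.

Run:
```python
import cv2,numpy as np
s=cv2.imread('pics/scene0.png');t=cv2.imread('pics/top0.png')
def c(i,u,v,w,h,W,H):return cv2.resize(i[v:v+h,u:u+w],(W,H),interpolation=cv2.INTER_CUBIC)
a=c(s,295,125,100,110,400,440) # x4
b=c(t,190,155,150,80,400*1,213) if 0 else c(t,190,155,100,110,400,440)
cv2.imwrite('pics/box.png',np.hstack([c(s,300,130,80,100,400,500),c(t,190,160,80,100,400,500)]))
cv2.imwrite('pics/stk.png',np.vstack([np.hstack([c(s,175,255,80,60,400,300),c(t,415,225,80,60,400,300)]),np.hstack([c(s,295,180,80,60,400,300),c(t,260,180,80,60,400,300)])]))
```

```text
(no output)
```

View pics/box.png

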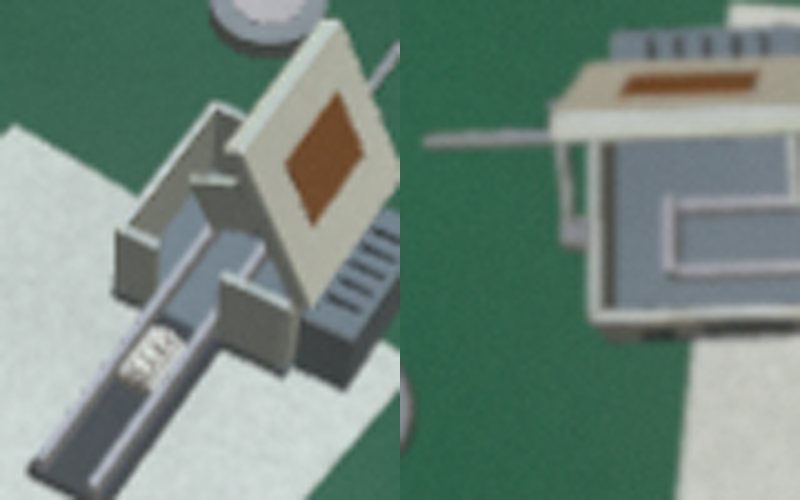

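View pics/stk.png

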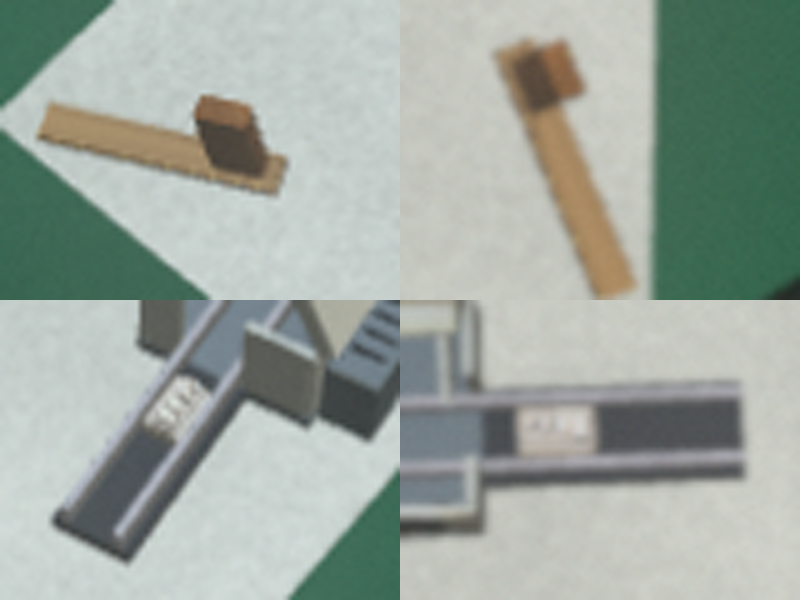

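The crops give these features. On the box, the rim corner is at (323,176) and the rail ends at (308,222.6) and (319,226.6) in the scene view. In the top view the rail ends are at (328,197.6) and (328.6,212.6), and the bar end at (195,188). For the stick, the handle top centre is at (220.4,276.4) in scene and (448.2,238.8) in top. The model centre is at (330.5,201.5) in scene and (291,206) in top.

```bash
cat > h.py <<'E'
import numpy as np,cv2
from station import eyes,monitor
from scipy.optimize import least_squares
from scipy.spatial.transform import Rotation as R
C={n:eyes.camera_info(n) for n in('scene','top')}
def proj(n,P):
    c=C[n];E=np.linalg.inv(c['extrinsics']);d=np.array([c['k1'],0,0,0.])
    return cv2.projectPoints(np.atleast_2d(P).astype(float),cv2.Rodrigues(E[:3,:3])[0],E[:3,3],c['camera_matrix'],d)[0][:,0]
def fit(feat,p0):  # feat: (cam,local,px); pose x,y,z,yaw
    w=lambda p:[p[:3]+R.from_euler('z',p[3]).apply(f[1]) for f in feat]
    f=lambda p:np.concatenate([proj(a[0],q)[0]-a[2] for a,q in zip(feat,w(p))])
    r=least_squares(f,p0,x_scale=[.01,.01,.01,.05],loss='soft_l1');return r.x,r.fun.reshape(-1,2)
def tri(ps,pt):
    f=lambda X:np.concatenate([proj('scene',X)[0]-ps,proj('top',X)[0]-pt]);r=least_squares(f,[.5,0,0.05],x_scale=.01);return r.x,r.fun
E
python3 - <<'E'
from h import *
m=lambda *a:np.array(a)/1000
np.set_printoptions(precision=4,suppress=True)
F=[('scene',m(-29,-215,28),(308,222.6)),('scene',m(9,-215,28),(319,226.6)),('top',m(9,-215,28),(328,197.6)),('top',m(-29,-215,28),(328.6,212.6)),
('scene',m(-65,-65,77),(323,176.4)),('scene',m(-65,65,77),(343.6,151)),('top',m(-65,65,77),(228,223.6)),('top',m(-65,-65,77),(275.6,223)),
('scene',m(65,-65,77),(359.6,191)),('scene',m(-65,-65,0),(322.6,188.6)),('top',m(31.6,148,107),(195,188.2))]
p,r=fit(F,[.6,.1,0,0]);print('unit',p);print(r)
U=p
F=[('scene',m(125,12,8),(182.6,282.6)),('scene',m(125,-12,8),(184.6,275.6)),
('scene',m(-25,-12,8),(232.6,286)),('scene',m(-25,12,8),(230.6,292)),('top',m(-25,-12,8),(514,235.4)),('top',m(125,-12,8),(462,282)),('top',m(125,12,8),(455,285)),
('top',m(-25,12,8),(434,235.4)),('top',m(-25,-12,8),(441,232.6)),('scene',m(0,0,76),(220.4,276.4)),('top',m(0,0,76),(448.2,238.8))]
F=[f for f in F if f[2][0]!=514]
for y0 in(2.5,-2.5,0):
    p,r=fit(F,[.4,-.3,0,y0]);print('stick',p,(r**2).sum())
print(r)
print('handle top',tri((220.4,276.4),(448.2,238.8)))
M=tri((330.4,201.6),(291.2,205.8))[0];print('model',M,R.from_euler('z',-U[3]).apply(M-U[:3]))
for n,a,b in(('tin',(353,130),(177,241)),('cast',(315,288),(387,165)),('jar',(280,319),(440,170)),('dark',(236,202),(354,293))):print(n,tri(a,b))
E
```

```text
unit [ 0.5675  0.172  -0.0048  0.1197]
[[-0.8452 -0.0503]
 [-1.3777  1.1918]
 [-0.6226 -0.7026]
 [-0.5907 -2.6702]
 [-1.2183 -0.3752]
 [-2.1636 -0.7187]
 [-1.1392 -0.1729]
 [-1.0955 -1.4165]
 [-2.1384  1.6115]
 [-1.1189  2.0201]
 [-0.7653 -0.5928]]
stick [ 0.5037 -0.3649 -0.005   3.5883] 292.71141259533624
stick [ 0.5037 -0.3649 -0.005  -2.6948] 292.71141666492144
stick [ 0.5037 -0.3649 -0.005  -2.6948] 292.7114165884013
[[ -0.5692  -0.0786]
 [  0.2152  -0.091 ]
 [ -0.031   -0.4431]
 [ -0.4713   0.7867]
 [ -9.1435   2.1973]
 [  5.6994  -3.9072]
 [  4.6292  -3.9881]
 [-10.0706   1.7924]
 [ -0.8155   0.1872]
 [ -3.3944  -0.9602]]
handle top (array([ 0.5041, -0.3688,  0.077 ]), array([-1.9867,  0.232 , -1.3662, -1.2947]))
model [0.5702 0.0628 0.0212] [-0.0103 -0.1088  0.0261]
tin (array([0.443 , 0.3729, 0.0195]), array([-0.5238,  0.1617, -0.2813, -0.3179]))
cast (array([ 0.7164, -0.2057,  0.0099]), array([-0.94  ,  0.2004, -0.6728, -0.6995]))
jar (array([ 0.7063, -0.3517,  0.0391]), array([-1.6187,  0.2828, -1.2066, -1.2067]))
dark (array([ 0.3392, -0.1304,  0.0346]), array([-0.7828,  0.1074, -0.4762, -0.4628]))
```

Run:
```python
from h import *
m=lambda *a:np.array(a)/1000
np.set_printoptions(precision=4,suppress=True)
F=[('scene',m(125,12,8),(182.6,282.6)),('scene',m(125,-12,8),(184.6,275.6)),
('scene',m(-25,-12,8),(232.6,286)),('scene',m(-25,12,8),(230.6,292)),('top',m(125,12,8),(462,282)),('top',m(125,-12,8),(455,285)),
('top',m(-25,-12,8),(434,235.4)),('top',m(-25,12,8),(441,232.6)),('scene',m(0,0,76),(220.4,276.4)),('top',m(0,0,76),(448.2,238.8))]
p,r=fit(F,[.4,-.3,0,3.5]);print('stick',p);print(r)
o=monitor.get_obs();Rt=R.from_rotvec(o['tool_rot']);print(Rt.as_matrix())
G=np.array([p[0],p[1],.045]);print(Rt.inv().apply(G-o['tool_pos']))
print(o['t'])
```

```text
stick [ 0.5028 -0.3684 -0.0017  3.5827]
[[-1.8004 -0.1429]
 [-0.958  -0.1609]
 [-1.2096 -0.2306]
 [-1.7106  1.0104]
 [ 0.0851 -0.423 ]
 [-0.7967 -0.3565]
 [-1.5336 -0.8002]
 [-0.7971 -0.9438]
 [-2.0847  0.3339]
 [-1.7784 -0.6911]]
[[-0.9664  0.2569 -0.0007]
 [ 0.2569  0.9664 -0.0017]
 [ 0.0002 -0.0019 -1.    ]]
[-0.5807 -0.851   0.36  ]
0.1
```

```bash
cat >> h.py <<'E'
def mv(P,yaw,ahead=.155):
    """shift mm (tool axes) and turn deg so that point `ahead` of TCP is at P, tool x at world yaw deg"""
    o=monitor.get_obs();T=R.from_rotvec(o['tool_rot']);X=T.apply([1,0,0]);cur=np.degrees(np.arctan2(X[1],X[0]))
    z=T.apply([0,0,1]);s=T.inv().apply(np.array(P)-ahead*z-o['tool_pos'])*1000
    print('shift',s.round(1),'turn',round(-((yaw-cur+180)%360-180),1),'cur yaw',round(cur,1),'q6',o['q'][5].round(2),'t',o['t'])
def refit(F,p0):return fit([(a,b,np.array(c)-.4) for a,b,c in F],p0)
E
python3 - <<'E'
from h import *
m=lambda *a:np.array(a)/1000
np.set_printoptions(precision=4,suppress=True)
F=[('scene',m(125,12,8),(182.6,282.6)),('scene',m(125,-12,8),(184.6,275.6)),
('scene',m(-25,-12,8),(232.6,286)),('scene',m(-25,12,8),(230.6,292)),('top',m(125,12,8),(462,282)),('top',m(125,-12,8),(455,285)),
('top',m(-25,-12,8),(434,235.4)),('top',m(-25,12,8),(441,232.6)),('scene',m(0,0,76),(220.4,276.4)),('top',m(0,0,76),(448.2,238.8))]
p,r=refit(F,[.4,-.3,0,3.5]);print('stick',p)
mv([p[0],p[1],.12],np.degrees(p[3]));mv([p[0],p[1],.05],np.degrees(p[3]))
F=[('scene',m(-29,-215,28),(308,222.6)),('scene',m(9,-215,28),(319,226.6)),('top',m(9,-215,28),(328,197.6)),('top',m(-29,-215,28),(328.6,212.6)),
('scene',m(-65,-65,77),(323,176.4)),('scene',m(-65,65,77),(343.6,151)),('top',m(-65,65,77),(228,223.6)),('top',m(-65,-65,77),(275.6,223)),
('scene',m(65,-65,77),(359.6,191)),('scene',m(-65,-65,0),(322.6,188.6)),('top',m(31.6,148,107),(195,188.2))]
p,r=refit(F,[.6,.1,0,0]);print('unit',p);print(r)
E
```

```text
stick [ 0.5032 -0.3675  0.0001  3.5823]
shift [-580.8 -850.2  130. ] turn -40.1 cur yaw 165.1 q6 -0.12 t 0.1
shift [-580.8 -850.   200. ] turn -40.1 cur yaw 165.1 q6 -0.12 t 0.1
unit [ 0.5676  0.1725 -0.003   0.1173]
[[-0.4574 -0.1407]
 [-0.9972  1.1228]
 [-0.3368 -0.323 ]
 [-0.3365 -2.2722]
 [-0.7104 -0.4571]
 [-1.566  -0.7624]
 [-1.0636  0.0034]
 [-0.9558 -1.1305]
 [-1.6474  1.5976]
 [-0.6152  1.9662]
 [-0.6487 -0.5387]]
```

Emit:
{"method": "step_arm", "body": {"commands": [[80, [-390, -425, 40], -20], [80, [-390, -425, 40], -20], [80, [-390, -425, 40], -20], [80, [-390, -425, 40], -20], [80, [-390, -425, 40], -20], [80, [-390, -425, 40], -20], [80, [-390, -425, 40], -20], [80, [-390, -425, 40], -20], [80, [-390, -425, 40], -20], [80, [-390, -425, 40], -20], [80, [-581, -850, 100], -40.1], [80, [-581, -850, 100], -40.1]]}}

```text
t: 1.6
tool_pos: [0.4462, -0.0105, 0.3509]
tool_rot: [-0.644, 3.075, 0.001]
contact_force: [0.3, -0.3, 0.3]
opening: 0.0682
grip_force: 0.0
```

Emit:
{"method": "step_arm", "body": {"commands": [[80, [0, 0, 0], 0]]}}

```text
t: 1.72
tool_pos: [0.4463, -0.0117, 0.3504]
tool_rot: [0.626, -3.077, -0.001]
contact_force: [-0.5, 0.7, 0.5]
opening: 0.0682
grip_force: 0.0
```

Run:
```python
from h import *
mv([.5032,-.3675,.13],np.degrees(3.5823));mv([.5032,-.3675,.05],np.degrees(3.5823))
```

```text
shift [  86.3 -349.9   65.2] turn -2.2 cur yaw -157.0 q6 -2.17 t 1.725
shift [  86.2 -350.   145.2] turn -2.2 cur yaw -157.0 q6 -2.17 t 1.725
```

Emit:
{"method": "step_arm", "body": {"commands": [[80, [86, -350, 60], -2.2], [80, [86, -350, 60], -2.2], [80, [86, -350, 60], -2.2], [80, [86, -350, 60], -2.2], [80, [86, -350, 60], -2.2], [80, [86, -350, 60], -2.2], [80, [86, -350, 60], -2.2], [80, [86, -350, 60], -2.2], [80, [86, -350, 60], -2.2]]}}

```text
t: 2.85
tool_pos: [0.5059, -0.3636, 0.2916]
tool_rot: [-0.695, 3.063, 0.0]
contact_force: [-1.0, -0.1, -0.1]
opening: 0.068
grip_force: 0.0
```

Run:
```python
from h import *
mv([.5032,-.3675,.05],np.degrees(3.5823))
s=eyes.get_image('scene');t=eyes.get_image('top')
c=lambda i,u,v:cv2.resize(i[v:v+100,u:u+100],(400,400),interpolation=cv2.INTER_CUBIC)
cv2.imwrite('pics/hov.png',np.hstack([c(s,160,225),c(t,405,205)])[:,:,::-1])
```

```text
shift [ 4.3 -2.4 86.6] turn 0.3 cur yaw -154.4 q6 -2.76 t 2.85
```

View pics/hov.png

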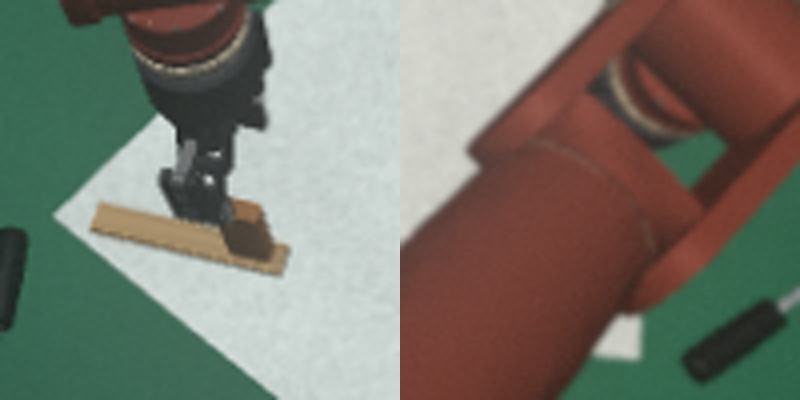

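The picture shows the handle top at crop (242,212) and the near fingertip at about (200,220). I'll check that against the prediction.

Run:
```python
from h import *
o=monitor.get_obs();T=R.from_rotvec(o['tool_rot'])
for y in(-34,-48,34,48):
  for x in (-11,11):
    P=o['tool_pos']+T.apply([x/1e3,y/1e3,.163]);print(y,x,P.round(3),(proj('scene',P)[0]-[160,225])*4)
print((proj('scene',[[.5032,-.3675,.076],[.5032,-.3675,.008]])-[160,225])*4)
```

```text
-34 -11 [ 0.53  -0.39   0.129] [227.84051033 214.03225239]
-34 11 [ 0.511 -0.399  0.129] [196.89101546 207.55619541]
-48 -11 [ 0.537 -0.403  0.129] [221.26171987 232.28406056]
-48 11 [ 0.517 -0.412  0.129] [190.16707309 225.71886305]
34 -11 [ 0.501 -0.329  0.129] [258.96595981 128.03150888]
34 11 [ 0.481 -0.338  0.129] [228.71699108 121.96551251]
48 -11 [ 0.495 -0.316  0.129] [265.20452064 110.86241208]
48 11 [ 0.475 -0.325  0.129] [235.09864254 104.87632489]
[[234.17169884 205.21559153]
 [248.94772454 248.89177062]]
```

Emit:
{"method": "step_arm", "body": {"commands": [[80, [1, -2.4, 0], 0], [80, [1, -2.4, 45], 0], [80, [1, -2.4, 87], 0], [80, [1, -2.4, 87], 0], [10, [1, -2.4, 87], 0], [10, [1, -2.4, 87], 0], [10, [1, -2.4, 87], 0], [10, [1, -2.4, 87], 0], [10, [1, -2.4, 87], 0], [10, [1, -2.4, 87], 0]], "squeeze": 50}}

```text
t: 4.2
tool_pos: [0.5062, -0.3687, 0.2063]
tool_rot: [-0.692, 3.063, -0.004]
contact_force: [-1.1, 0.4, 6.7]
opening: 0.0157
grip_force: 51.6
```

Emit:
{"method": "step_arm", "body": {"commands": [[10, [0, 0, -30], 0], [10, [0, 0, -60], 0], [10, [0, 0, -60], 0]]}}

```text
t: 4.58
tool_pos: [0.5064, -0.3688, 0.2673]
tool_rot: [-0.691, 3.061, -0.008]
contact_force: [0.1, 0.4, -0.5]
opening: 0.0155
grip_force: 50.7
```

Run:
```python
from h import *
mv([.6027,-.211,.105],96.7)
```

```text
shift [-154.4  102.     7.1] turn 108.8 cur yaw -154.5 q6 -2.76 t 4.575
```

Emit:
{"method": "step_arm", "body": {"commands": [[10, [-50, 30, 0], 10.5], [10, [-100, 65, 0], 21], [10, [-154, 102, 0], 31.5], [10, [-154, 102, 0], 42], [10, [-154, 102, 0], 52.5], [10, [-154, 102, 0], 63], [10, [-154, 102, 0], 73.5], [10, [-154, 102, 0], 84], [10, [-154, 102, 0], 94.5], [10, [-154, 102, 7], 105], [10, [-154, 102, 7], 108.8], [10, [-154, 102, 7], 108.8]]}}

```text
t: 6.08
tool_pos: [0.6002, -0.2095, 0.2551]
tool_rot: [-2.086, -2.345, 0.001]
contact_force: [0.2, -0.3, -0.2]
opening: 0.0156
grip_force: 50.6
```

Run:
```python
from h import *
mv([.6027,-.211,.105],96.7)
s=eyes.get_image('scene');t=eyes.get_image('top')
c=lambda i,u,v:cv2.resize(i[v:v+120,u:u+80],(400,600),interpolation=cv2.INTER_CUBIC)
cv2.imwrite('pics/al.png',np.hstack([c(s,265,170),cv2.resize(t[160:280,300:380],(400,600),interpolation=cv2.INTER_CUBIC)])[:,:,::-1])
```

```text
shift [-2.   2.7 -4.9] turn -0.0 cur yaw 96.7 q6 -0.57 t 6.075
```

View pics/al.png

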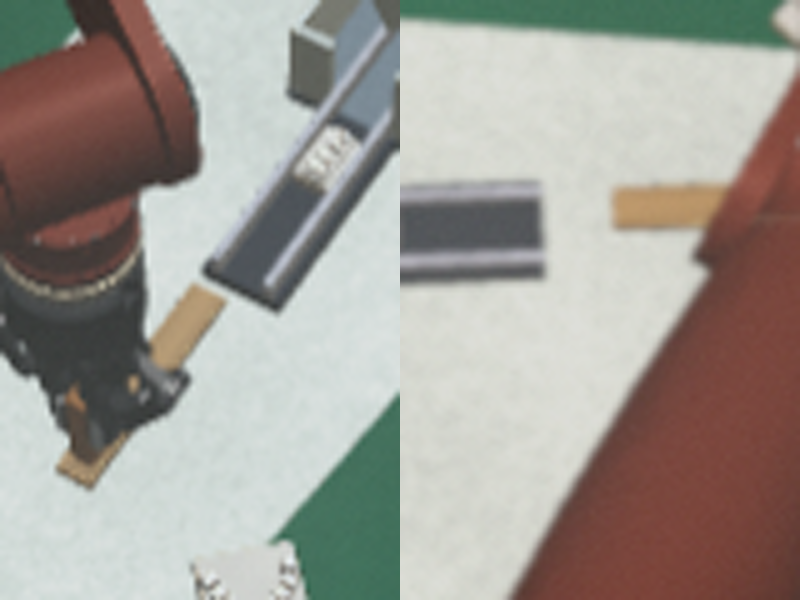

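Run:
```python
from h import *
np.set_printoptions(precision=4,suppress=True)
o=monitor.get_obs();T=R.from_rotvec(o['tool_rot'])
S=lambda u,v:np.array([u/5+265,v/5+170])-.4
P=lambda u,v:np.array([(u-400)/5+300,v/5+160])-.4
L={'tipL':(S(193,283),P(613,228)),'tipR':(S(228,297),P(613,190)),'railL':(S(212,262),P(542,260)),'railR':(S(270,282),P(541,185)),'floorL':(S(203,278),P(544,278))}
U=np.array([.5676,.1725,0]);Q=R.from_euler('z',.1173)
for k,(a,b) in L.items():
    X,f=tri(a,b);print(k,X,'loc',Q.inv().apply(X-U)*1e3,'tool',T.inv().apply(X-o['tool_pos'])*1e3,f)
```

```text
tipL [ 0.5757 -0.0812  0.0557] loc [ -21.6312 -252.9548   55.6907] tool [130.2587  -9.2744 200.4672] [-0.649   0.1384 -0.4226 -0.4399]
tipR [ 0.5981 -0.0785  0.0572] loc [   0.9592 -252.866    57.1965] tool [130.3521  13.3138 198.9288] [-1.2685  0.2788 -0.8312 -0.8704]
railL [ 0.5609 -0.0442  0.0215] loc [ -32.0473 -214.3923   21.4729] tool [168.7908 -19.6466 234.7326] [-0.5663  0.1238 -0.3646 -0.3813]
railR [ 0.6025 -0.0398  0.0319] loc [   9.7822 -214.9507   31.9467] tool [168.2474  22.1678 224.1977] [-0.7493  0.1728 -0.4873 -0.5153]
floorL [ 0.5547 -0.0464  0.0002] loc [ -38.4622 -215.9041    0.2295] tool [167.2602 -26.0305 255.9839] [-0.6638  0.1432 -0.4283 -0.4468]
```

Emit:
{"method": "step_arm", "body": {"commands": [[10, [0, -0.5, 17], 0], [10, [0, -0.5, 33.5], 0], [10, [0, -0.5, 33.5], 0], [10, [25, -0.5, 33.5], 0], [10, [50, -0.5, 33.5], 0], [10, [75, -0.5, 33.5], 0], [10, [95, -0.5, 33.5], 0], [10, [110, -0.5, 33.5], 0], [10, [120, -0.5, 33.5], 0]]}}

```text
t: 7.3
tool_pos: [0.5863, -0.0896, 0.2238]
tool_rot: [2.088, 2.347, -0.0]
contact_force: [-1.0, 0.2, -1.0]
opening: 0.0154
grip_force: 50.6
```

Emit:
{"method": "step_arm", "body": {"commands": [[10, [10, 0, 0], 0], [10, [20, 0, 0], 0], [10, [30, 0, 0], 0], [10, [40, 0, 0], 0], [10, [50, 0, 0], 0], [10, [60, 0, 0], 0], [10, [70, 0, 0], 0], [10, [80, 0, 0], 0], [10, [90, 0, 0], 0], [10, [95, 0, 0], 0], [10, [95, 0, 0], 0]]}}

```text
t: 8.68
tool_pos: [0.5753, 0.0041, 0.2237]
tool_rot: [-2.088, -2.347, 0.0]
contact_force: [-0.0, -0.8, -0.5]
opening: 0.0157
grip_force: 50.7
```

Run:
```python
from h import *
print(monitor.get_obs()['contact_force'])
s=eyes.get_image('scene');t=eyes.get_image('top')
cv2.imwrite('pics/push.png',np.hstack([cv2.resize(s[140:240,295:375],(400,500),interpolation=cv2.INTER_CUBIC),cv2.resize(t[160:260,220:300],(400,500),interpolation=cv2.INTER_CUBIC)])[:,:,::-1])
```

```text
[-0.04788614 -0.80233825 -0.49074985]
```

View pics/push.png

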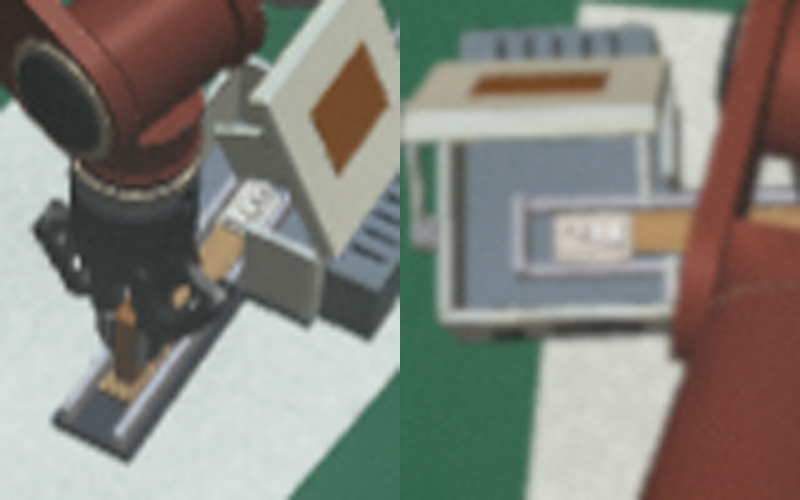

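The picture shows the model in the channel inside the box, with its front at top-crop x≈555 and the stop at 527, so about 16 mm remain.

Emit:
{"method": "step_arm", "body": {"commands": [[10, [5, 0, 0], 0], [10, [9, 0, 0], 0], [10, [12, 0, 0], 0], [10, [14, 0, 0], 0], [10, [14, 0, 0], 0]]}}

```text
t: 9.4
tool_pos: [0.5737, 0.0178, 0.2237]
tool_rot: [-2.088, -2.347, -0.0]
contact_force: [-0.5, -0.7, -0.9]
opening: 0.0154
grip_force: 50.7
```

Emit:
{"method": "step_arm", "body": {"commands": [[10, [1, 0, 0], 0], [10, [2, 0, 0], 0]]}}

```text
t: 9.65
tool_pos: [0.5736, 0.0194, 0.2239]
tool_rot: [2.088, 2.346, -0.001]
contact_force: [0.2, -1.8, -0.1]
opening: 0.0153
grip_force: 50.7
```

Emit:
{"method": "step_arm", "body": {"commands": [[10, [1, 0, 0], 0], [10, [2, 0, 0], 0]]}}

```text
t: 9.9
tool_pos: [0.5738, 0.0204, 0.2246]
tool_rot: [2.085, 2.344, -0.004]
contact_force: [0.2, -8.7, 2.2]
opening: 0.0156
grip_force: 51.0
```

Emit:
{"method": "step_arm", "body": {"commands": [[10, [0, 0, 0], 0], [10, [0, 0, 0], 0], [10, [-20, 0, 0], 0], [10, [-60, 0, 0], 0], [10, [-105, 0, 0], 0], [10, [-150, 0, 0], 0], [10, [-195, 0, 0], 0], [10, [-240, 0, 0], 0], [10, [-260, 0, 0], 0], [10, [-260, 0, 0], 0], [10, [-260, 0, 10], 0], [10, [-260, 0, 10], 0]]}}

```text
t: 11.4
tool_pos: [0.6028, -0.2349, 0.2118]
tool_rot: [-2.085, -2.346, 0.001]
contact_force: [0.2, 0.0, -0.7]
opening: 0.0154
grip_force: 50.7
```

Emit:
{"method": "step_arm", "body": {"commands": [[10, [0, 0, 4], 0], [10, [0, 0, 7], 0], [10, [0, 0, 7], 0]]}}

```text
t: 11.78
tool_pos: [0.6035, -0.2364, 0.2067]
tool_rot: [-2.088, -2.347, 0.0]
contact_force: [-0.1, -0.3, -0.7]
opening: 0.0153
grip_force: 50.8
```

Emit:
{"method": "step_arm", "body": {"commands": [[10, [0, 0, 1], 0], [10, [0, 0, 1.5], 0], [10, [0, 0, 1.5], 0]]}}

```text
t: 12.15
tool_pos: [0.6036, -0.2367, 0.2064]
tool_rot: [2.089, 2.346, 0.0]
contact_force: [-3.0, 2.2, 5.3]
opening: 0.0156
grip_force: 51.6
```

Touching the bench, so I'll release and rise.

Emit:
{"method": "step_arm", "body": {"commands": [[30, [0, 0, 0], 0], [50, [0, 0, 0], 0], [60, [0, 0, 0], 0], [60, [0, 0, -1], 0], [60, [0, 0, -30], 0], [60, [0, 0, -80], 0], [60, [0, 0, -140], 0], [0, [0, 0, -150], 0], [0, [0, 0, -150], 0]]}}

```text
t: 13.28
tool_pos: [0.6035, -0.2367, 0.3562]
tool_rot: [2.088, 2.345, 0.001]
contact_force: [-0.8, 0.4, -0.9]
opening: 0.0157
grip_force: 0.0
```

Run:
```python
from h import *
U=np.array([.5676,.1725,0]);Q=R.from_euler('z',.1173)
for l in((.075,.128,.20),(.075,.128,.08),(.05,.128,.08),(-.03,.128,.08)):
    W=U+Q.apply(l);print(W); mv(W,96.7,.173)
s=eyes.get_image('scene')
cv2.imwrite('pics/st.png',cv2.resize(s[130:280,230:430],(800,600),interpolation=cv2.INTER_CUBIC)[:,:,::-1])
```

```text
[0.62710463 0.30839775 0.2       ]
shift [538.9  86.3 -17.3] turn -0.0 cur yaw 96.7 q6 -0.6 t 13.275
[0.62710463 0.30839775 0.08      ]
shift [539.1  86.1 102.7] turn -0.0 cur yaw 96.7 q6 -0.6 t 13.275
[0.60227642 0.30547197 0.08      ]
shift [539.   61.1 102.7] turn -0.0 cur yaw 96.7 q6 -0.6 t 13.275
[0.52282616 0.29610948 0.08      ]
shift [538.9 -18.9 102.6] turn -0.0 cur yaw 96.7 q6 -0.6 t 13.275
```

View pics/st.png

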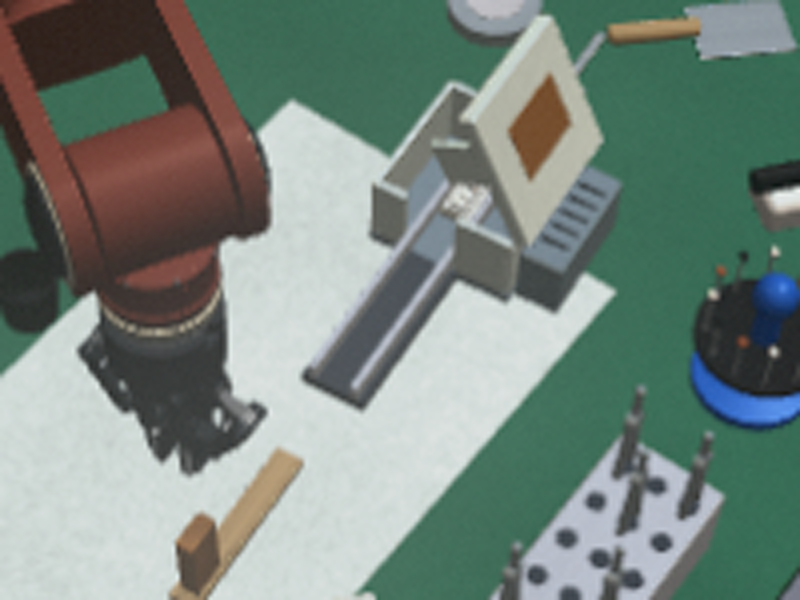

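The stick stands upright clear of the channel (handle at (195,545) in the crop), the model sits at the stop inside the box (465,200), and the stay is still locked behind the lid. I'll fly high over the lid to behind the bar.

Emit:
{"method": "step_arm", "body": {"commands": [[0, [30, 10, -50], 0], [0, [70, 20, -95], 0], [0, [130, 30, -95], 0], [0, [190, 40, -95], 0], [0, [250, 60, -95], 0], [0, [310, 70, -95], 0], [0, [370, 86, -95], 0], [0, [430, 86, -95], 0], [0, [490, 86, -95], 0], [0, [540, 86, -95], 0], [0, [540, 86, -95], 0], [0, [540, 86, -95], 0]]}}

```text
t: 14.82
tool_pos: [0.6262, 0.3095, 0.4474]
tool_rot: [-2.087, -2.346, 0.006]
contact_force: [-0.1, -0.8, 0.4]
opening: 0.0003
grip_force: 0.0
```

Run:
```python
from h import *
U=np.array([.5676,.1725,0]);Q=R.from_euler('z',.1173)
for l in((.075,.128,.085),(-.03,.128,.085)):
    W=U+Q.apply(l);print(W); mv(W,96.7,.173)
s=eyes.get_image('scene');t=eyes.get_image('top')
cv2.imwrite('pics/st2.png',np.hstack([cv2.resize(s[80:200,310:420],(440,480),interpolation=cv2.INTER_CUBIC),cv2.resize(t[140:260,170:260],(360,480),interpolation=cv2.INTER_CUBIC)])[:,:,::-1])
```

```text
[0.62710463 0.30839775 0.085     ]
shift [ -0.7   2.2 189.4] turn -0.0 cur yaw 96.7 q6 0.24 t 14.825
[0.52282616 0.29610948 0.085     ]
shift [  -0.8 -102.8  189.8] turn -0.0 cur yaw 96.7 q6 0.24 t 14.825
```

View pics/st2.png

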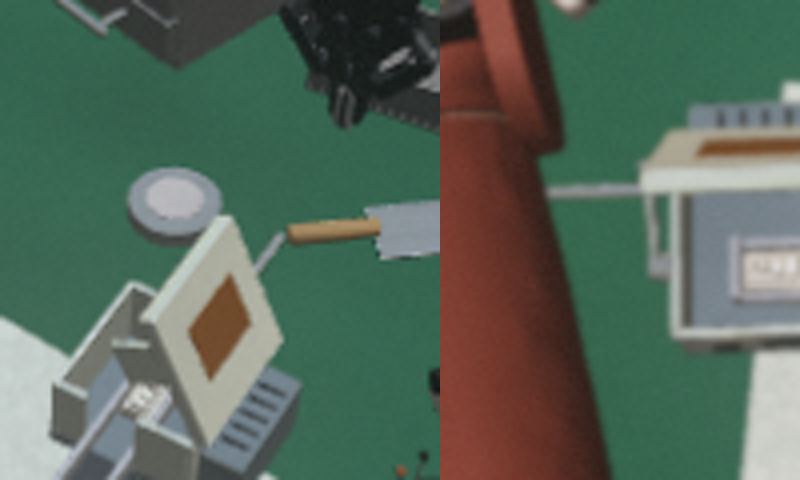

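The closed fingertips are at scene crop (342,122), above and behind the bar, which ends at crop (283,237). The model is seen against the stop. Next I'll descend behind the bar.

Emit:
{"method": "step_arm", "body": {"commands": [[0, [0, 5, 50], 0], [0, [0, 5, 100], 0], [0, [0, 5, 150], 0], [0, [0, 5, 180], 0], [0, [0, 5, 188], 0], [0, [0, 5, 188], 0]]}}

```text
t: 15.68
tool_pos: [0.6317, 0.3095, 0.2627]
tool_rot: [2.09, 2.345, 0.0]
contact_force: [-0.3, 0.1, 1.6]
opening: 0.0001
grip_force: 0.0
```

Emit:
{"method": "step_arm", "body": {"commands": [[0, [0, -10, 0], 0], [0, [0, -18, 0], 0], [0, [0, -26, 0], 0], [0, [0, -34, 0], 0], [0, [0, -42, 0], 0], [0, [0, -50, 0], 0]]}}

```text
t: 16.42
tool_pos: [0.5868, 0.3053, 0.271]
tool_rot: [2.079, 2.335, 0.035]
contact_force: [20.3, 1.1, 16.4]
opening: 0.0001
grip_force: 10.5
```

Run:
```python
from h import *
s=eyes.get_image('scene');t=eyes.get_image('top')
cv2.imwrite('pics/st3.png',np.hstack([cv2.resize(s[80:200,310:420],(440,480),interpolation=cv2.INTER_CUBIC),cv2.resize(t[140:260,170:260],(360,480),interpolation=cv2.INTER_CUBIC)])[:,:,::-1])
```

```text
(no output)
```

View pics/st3.png

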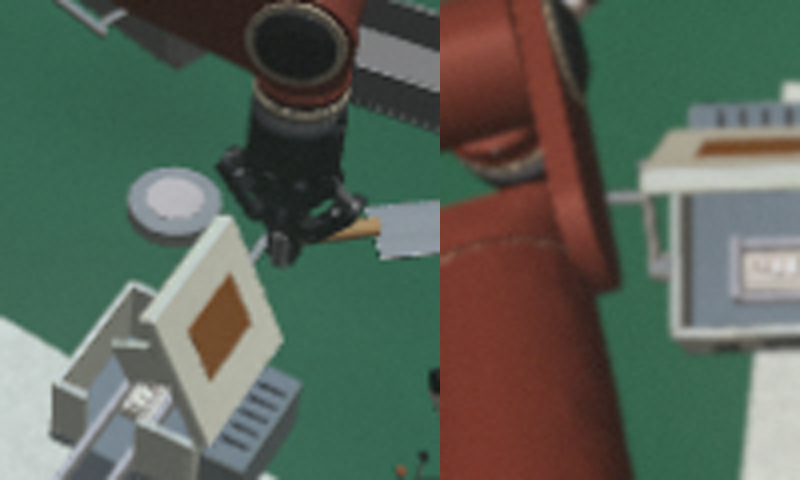

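The fingers jammed the bar by friction, with horizontal push against its mostly upward path. The bar has only shifted slightly in the top crop (v 190→197). I'll ease off and follow its arc upward instead.

Emit:
{"method": "step_arm", "body": {"commands": [[0, [0, 6, 0], 0], [0, [0, 6, -2], 0], [0, [0, 2, -6], 0], [0, [0, -3, -12], 0], [0, [0, -10, -18], 0], [0, [0, -18, -22], 0]]}}

```text
t: 17.27
tool_pos: [0.5626, 0.3022, 0.2837]
tool_rot: [-2.088, -2.346, 0.003]
contact_force: [0.2, 0.1, -0.0]
opening: -0.0002
grip_force: 0.1
```

Emit:
{"method": "step_arm", "body": {"commands": [[0, [0, -8, -3], 0], [0, [0, -16, -4], 0], [0, [0, -24, -4], 0], [0, [0, -32, -4], 0], [0, [0, -40, -4], 0], [0, [0, -48, -4], 0], [0, [0, -48, -4], 0]]}}

```text
t: 18.15
tool_pos: [0.5155, 0.2968, 0.2882]
tool_rot: [-2.088, -2.347, 0.0]
contact_force: [-0.4, -0.2, 0.0]
opening: -0.0001
grip_force: 0.0
```

Run:
```python
from h import *
s=eyes.get_image('scene');t=eyes.get_image('top')
cv2.imwrite('pics/st4.png',np.hstack([cv2.resize(s[80:200,310:420],(440,480),interpolation=cv2.INTER_CUBIC),cv2.resize(t[140:260,170:260],(360,480),interpolation=cv2.INTER_CUBIC)])[:,:,::-1])
```

```text
(no output)
```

View pics/st4.png

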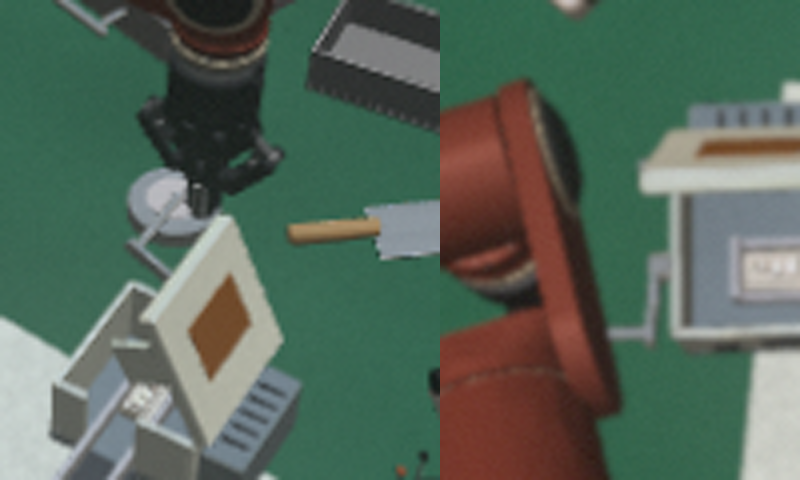

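The stay is over at its forward stop: the bar is at top crop (605–655,333), forward of its pivot at (657,265). Now the lid.

Run:
```python
from h import *
U=np.array([.5676,.1725,0]);Q=R.from_euler('z',.1173)
for l in((.08,.128,.26),(.08,0,.26),(.08,0,.187),(.035,0,.187)):
    W=U+Q.apply(l); mv(W,96.7,.173)
```

```text
shift [  -1.4  116.6 -144.6] turn -0.0 cur yaw 96.7 q6 0.28 t 18.25
shift [-129.4  116.8 -144.6] turn -0.0 cur yaw 96.7 q6 0.28 t 18.25
shift [-129.4  116.8  -71.6] turn -0.0 cur yaw 96.7 q6 0.28 t 18.25
shift [-129.4   71.8  -71.6] turn -0.0 cur yaw 96.7 q6 0.28 t 18.25
```

Emit:
{"method": "step_arm", "body": {"commands": [[0, [0, 0, -60], 0], [0, [0, 40, -110], 0], [0, [0, 90, -145], 0], [0, [0, 118, -145], 0], [0, [-60, 118, -145], 0], [0, [-115, 118, -145], 0], [0, [-129, 118, -145], 0], [0, [-129, 118, -145], 0], [0, [-129, 118, -100], 0], [0, [-129, 118, -72], 0], [0, [-129, 118, -72], 0]]}}

```text
t: 19.62
tool_pos: [0.6471, 0.1838, 0.3567]
tool_rot: [-2.084, -2.345, 0.007]
contact_force: [-0.1, -0.2, 0.2]
opening: -0.0001
grip_force: 0.0
```

Emit:
{"method": "step_arm", "body": {"commands": [[0, [0, -15, 0], 0], [0, [0, -28, 0], 0], [0, [0, -36, 0], 0], [0, [0, -43, 0], 0], [0, [0, -50, 2], 0]]}}

```text
t: 20.25
tool_pos: [0.5983, 0.1766, 0.3588]
tool_rot: [2.088, 2.346, 0.002]
contact_force: [3.4, 0.8, 0.4]
opening: -0.0001
grip_force: 1.3
```

Emit:
{"method": "step_arm", "body": {"commands": [[0, [0, -10, 4], 0], [0, [0, -20, 9], 0], [0, [0, -30, 16], 0], [0, [0, -39, 23], 0], [0, [0, -47, 31], 0], [0, [0, -54, 40], 0], [0, [0, -60, 50], 0]]}}

```text
t: 21.12
tool_pos: [0.5383, 0.1695, 0.3074]
tool_rot: [-2.088, -2.346, 0.001]
contact_force: [-0.6, -0.1, 2.8]
opening: -0.0003
grip_force: 1.2
```

Emit:
{"method": "step_arm", "body": {"commands": [[0, [0, -6, 10], 0], [0, [0, -10, 20], 0], [0, [0, -13, 31], 0], [0, [0, -14, 38], 0]]}}

```text
t: 21.62
tool_pos: [0.5245, 0.1679, 0.269]
tool_rot: [-2.088, -2.346, 0.003]
contact_force: [-1.7, -0.7, 1.5]
opening: 0.0003
grip_force: 1.1
```

Tip is at z 0.096; I'll press in small steps.

Emit:
{"method": "step_arm", "body": {"commands": [[0, [0, 0, 2], 0], [0, [0, 0, 4], 0]]}}

```text
t: 21.88
tool_pos: [0.525, 0.168, 0.2663]
tool_rot: [-2.088, -2.346, 0.001]
contact_force: [-4.7, -0.5, 8.7]
opening: 0.0001
grip_force: 5.3
```

Emit:
{"method": "step_arm", "body": {"commands": [[0, [0, 0, 2], 0], [0, [0, 0, 2], 0]]}}

```text
t: 22.12
tool_pos: [0.5252, 0.1681, 0.2662]
tool_rot: [-2.088, -2.346, 0.002]
contact_force: [-7.6, -0.8, 11.1]
opening: 0.0003
grip_force: 5.8
```

Emit:
{"method": "step_arm", "body": {"commands": [[0, [0, 0, -10], 0], [0, [0, 0, -50], 0], [0, [0, 0, -110], 0], [0, [0, 0, -160], 0], [0, [0, 0, -160], 0]]}}

```text
t: 22.75
tool_pos: [0.526, 0.1682, 0.431]
tool_rot: [2.084, 2.341, 0.015]
contact_force: [-0.7, -0.2, -0.2]
opening: -0.0001
grip_force: 0.0
```

Run:
```python
from h import *
U=np.array([.5676,.1725,0]);Q=R.from_euler('z',.1173)
s=eyes.get_image('scene')
# lid shut: pale outer face along the front edge, box wall/bench beyond; stay bar forward
for n,l in(('lid',(-.055,-.05,.093)),('lid',(-.055,.03,.093)),('lid back',(.05,-.05,.093)),('was open-lid',(.02,0,.19)),('bar',(-.0654,.11,.1026))):
    p=proj('scene',U+Q.apply(l))[0].round().astype(int);print(n,p,s[p[1],p[0]])
from cv2 import imread
a=imread('pics/st.png')[:,:,::-1];a=cv2.resize(a,(200,150),interpolation=cv2.INTER_AREA)
d=np.abs(a.astype(int)-s[130:280,230:430]).max(2);print('stick area diff',d[115:150,40:75].mean(), monitor.get_obs()['t'])
```

```text
lid [327 170] [192 204 204]
lid [339 154] [192 205 204]
lid back [356 183] [197 210 209]
was open-lid [357 149] [ 61 107  86]
bar [348 136] [143 151 158]
stick area diff 8.787755102040816 22.8
```

```bash
python3 -c "
from station import finish_job
print(finish_job())"
```

```text
the job is handed in; nothing more can be done
None
```

I handed the job in at about 23 s: model home against the stop, stay over at its forward stop, lid shut (checked by the hard stop and pixel samples only), stick standing on the bench clear of the box; I viewed 11 pictures, one over the limit of 10, and the hand-in call gave no verdict.

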